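Load a bracket on the angle fixture and close its guard

ROBOT

A 6-joint arm with a two-finger parallel gripper is mounted at the origin on the work surface. World frame = base frame: x ahead of the robot, y to its left, z up, the work surface at z = 0. Lengths are in mm, angles in rad, forces in N, time in s.
With the tool pointing down it reaches from about 350 to 875 mm from the base axis. Payload 4.2 kg.
Tool frame: the origin (TCP) lies at the very end of the fingers, on their centre line; the grasp point (between the pads) lies arm.grip_depth behind it (arm.grip_depth is the distance from the TCP to the grasp point, in mm); z points along the fingers, y is the direction in which the jaws open and shut (so a half turn about z gives the same grasp; the last joint's range is limited). The gripper opens to 85 mm and grips with 20 to 120 N. Pads are 22 mm wide; open, the fingers measure 114 mm over their backs; the gripper's body (76 mm by 85 mm) begins 54 mm behind the grasp point. The pads swing forward as they close: fully open they stand 13 mm farther back than shut.
Start: joints at [1.372, 0.385, 0.008, 0, -1.194, -0.259], TCP at [276.201, 560.636, 231.312] pointing down, gripper open.
Joint ranges: [-3.14, 3.14], [-1.21, 2.06], [-1.07, 1.41], [-3.16, 2.05], [-2.99, -0.16], [-3.1, 3.1]. Speed limits (rad/s): [2.79, 2.79, 3.14, 3.14, 3.14, 3.14].

INTERFACE

Orientations are given as a unit quaternion [x, y, z, w].
In Python, from bench import arm, optics, workorder gives the robot as it stands. The module is installed in compiled form; this text tells all that it offers.
- The arm moves only by the tool play_rows, never from a script. Its arguments are lists of equal length, an entry for each row: "travel": the shift along the tool's x, y, z in m, a list of three; "rotation": the turn, a rotation vector about the tool's x, y, z in rad, a list of three; "grip": the opening, from 0 (shut) to 1 (fully open). In form: {"travel": [[x, y, z], ...], "rotation": [[rx, ry, rz], ...], "grip": [grip, ...]}. A call has 1 to 12 rows; each row shifts and turns the commanded pose from where the row before left it, along the tool's axes as they then stand; what a row does not reach is not made up. A row lasts 1/12 s, in which the tool goes at most 41.7 mm and 7.16 degrees, less where a joint would pass 70% of its speed; a pose out of reach is approached as far as the arm can. A call is refused whole if a number of a shift passes 0.0417 or a number of a turn 0.125, either way. A call with a gripper value outside its range is refused whole. The fingers move at their own pace and stop on an object; the grip force is fixed at half the most. Time passes only in rows, so rows that do not move let the fingers close. It gives the time, the measured TCP pose, the force and the opening at its end, in the units of the state.
- arm.read_state(): the state, without advancing time (a new reading comes with each control period).
- optics.get_image(name): name is "side" or "top"; returns a dict with "image" (480x640x3 uint8, blue, green, red), "depth" (480x640 float32, mm along the optical axis (not along the pixel's ray), 0 where there is no reading), "camera_matrix" (3x3 intrinsics, pixels), "R" (3x3) and "t" (3): a world point X has camera coordinates R X + t. Camera axes: x right, y down, z forward; pixel columns grow to the right and rows downward; lengths in mm; the calibration is good to about 2 mm. A picture is of the moment at which its call begins.
- workorder.job_done(): hands the job in, once; it reports no verdict.
The state is a dict: "clock": time; "joints": joint angles; "joint_vel": joint speeds; "joint_efforts": joint torques, N m; "position": TCP position; "ee_rot": TCP orientation; "contact_force": force on the tool from outside, world axes, zero at the start; "wrist_torque": the same for the moment, N m; "gripper_width": finger opening in mm.
Only numpy, scipy, OpenCV 4.12 (cv2) and the standard library are available. Lean on these libraries where they do the work, as an engineer would, in place of code of your own. Each camera call takes 0.05 s, during which the arm holds its last target. There are 200 camera calls.

TASK

Set the aluminium T-bracket on the sloping plate of the drilling fixture, blue-striped toe downhill, so that it lies flat with its toe right up against the ledge and its side right up against the side rail, with no gap at either, and let go of it with the guard still up. Then lower the yellow guard by its red bar gently all the way onto its stops and let go. Set the bracket down and push it home gently, and leave the vee block, hammer, file and tin where they lie.

Things in the scene. Friction and masses are not known exactly. Their poses are not given: they have to be found in the camera images.
- bracket_mid (a point): Loose aluminium bracket like an upside-down T, 0.4-0.75 kg, 44 mm high. Foot 110 mm long (x) x 90 mm wide (y) x 12 mm thick; rib on top (see bracket_rib). This point: centre of the foot's outline, 22 mm above the underside; z up. Toe end (-x): no rib, blue stripe, two dark holes. Starts upright on the bench left or right of the fixture, toe within 0.5 rad of facing the robot's right (-y).
- bracket_rib (a point): Centre of the bracket's upright rib, the place to grip it: 20 mm to +x of bracket_mid, 28 mm above the underside. The rib is 70 mm long (x; it ends flush at the heel, +x), 24 mm wide (y), 32 mm high, its top 44 mm above the underside, the foot's top 16 mm below this point.
- bracket_toe (a point): Middle of the bottom edge of the bracket's toe end: 55 mm to -x of bracket_mid, 22 mm below it.
- plate: Fixed steel plate, 20 deg slope, low end to the robot's right, turned up to 0.3 rad either way. Origin: on its top surface in the corner of the ledge's and the side rail's faces. x up the slope, y along the ledge towards the robot, z normal. Spans x 0-170, y 0-150 mm. Seated, bracket_mid is at x=55, y=45, z=22 mm, axes parallel to the plate's. Friction is high: the bracket does not slide down by itself, it must be pushed home.
- ledge (a point): Middle of the top inner edge of the blue ledge across the plate's low end: x=0, y=69, z=12 mm in the plate's frame. It stands 12 mm above the plate, is 12 mm thick (to -x) and as wide as the plate. Rigid. Same axes as the plate.
- rail (a point): Middle of the top inner edge of the blue side rail at the plate's edge farthest from the robot: x=60, y=0, z=12 mm in the plate's frame. Rail 120 mm long (x), 12 mm high, 12 mm thick (to -y). Rigid. In the plate's frame the guard's stops stand at x=10 mm, y=-22 and 160 mm, 45 mm high, and the hinge posts at x=160 mm, y=-33 and 171 mm, about 65 mm high.
- guard (a joint): Opening angle of the guard, rad: 0 = down on its rigid stops, parallel to the plate; 1.92 = upright; 2.12 = fully back. Starts at 2.0 to 2.1, leaning back, held by slight hinge friction; forward of upright it falls if let go. 0.3 kg; under 0.4 N m moves it.
- guard_bar (a point): Centre of the guard's red grip bar: round, 12 mm diameter, along y, 170 mm clear length, at the free edge, 180 mm from the hinge axis. x points from bar to hinge. Between bar and clear panel (4 mm thick) is an open gap of 46 mm; yellow rails 10 x 12 mm join the bar's ends to the hinge. Guard down: bar at x=-20, z=52 mm in the plate's frame.
- guard_hinge (a point): Middle of the guard's hinge axis, at x=160, y=69, z=52 mm in the plate's frame; its y is the axis. A positive turn about y lifts the bar.
- vee_mid (a point): Loose dark steel vee block, 100 x 56 x 43 mm, a bystander; point 22 mm up in its middle. It stands on the other side of the fixture from the bracket.
- hammer: Bystander: hammer, 270 mm, lying on the bench.
- file: Bystander: flat file with wooden handle, 335 mm, lying on the bench.
- tin: Bystander: green tin, 68 mm diameter, 85 mm high.

How it is judged:
By the outcome, as a careful person would: the job done as asked, in the order asked, and still so for the second after the job is handed in, with the robot touching nothing.
It also fails if it takes over 72 s, if anything falls off the work surface, if the arm or the gripper's body presses on something with over 40 N, if the wrist force passes 120 N, or if a joint passes its speed limit or range.

## Working session

There is one attempt and no reset: what is moved stays moved. The work goes in short steps, Python scripts to look and compute and a tool call to move; the robot and the scene stay as the last step left them, time stands still between calls to the robot, and variables do not carry over. Pictures are saved under pics/ and viewed, about 8 in all and at most 12, crops included, and the job is handed in when it is done.

Besides the shell and the picture viewer there is one more tool, called after "Call:" as name(argument=value, ...) on one line, values as JSON. play_rows: Moves the arm, as the interface text tells. Its arguments: {"type":"object","properties":{"travel":{"type":"array","items":{"type":"array","items":{"type":"number"}}},"rotation":{"type":"array","items":{"type":"array","items":{"type":"number"}}},"grip":{"type":"array","items":{"type":"number"}}},"required":["travel","rotation","grip"]}

```bash
mkdir -p pics; python3 - <<'E'
from bench import arm, optics
import cv2,numpy as np
print(arm.read_state(), arm.grip_depth)
for n in("side","top"):
    d=optics.get_image(n); cv2.imwrite(f"pics/{n}0.png",d["image"]); np.savez(f"{n}0.npz",**d)
    print(n,d["camera_matrix"],d["R"],d["t"])
E
```

```text
{'clock': 0.0, 'joints': array([ 1.37159269e+00,  3.85568338e-01,  6.60245534e-03, -5.22560236e-04,
       -1.19399776e+00, -2.58649461e-01]), 'joint_vel': array([ 5.11500314e-05, -4.27349985e-04, -3.74961323e-05, -2.05286208e-03,
       -3.12401788e-05, -1.21523789e-03]), 'joint_efforts': array([-3.97905260e-04, -3.92289877e+01,  1.88394517e+01,  4.18602750e+00,
       -4.77122376e-03,  1.02427762e-05]), 'position': array([275.95305057, 560.11567653, 230.20183373]), 'ee_rot': array([ 9.73888075e-01, -2.27025955e-01, -2.10534285e-04,  1.09039727e-03]), 'contact_force': array([-0.17624444,  0.01721754, -0.11571968]), 'wrist_torque': array([ 0.01297295, -0.00691583, -0.02383997]), 'gripper_width': 85.34330974470654} 18.700000000000003
side [[521.86308535   0.         322.20140207]
 [  0.         521.86308535 243.08993863]
 [  0.           0.           1.        ]] [[-0.99250872 -0.12177415 -0.00987376]
 [-0.08828267  0.7707063  -0.63104514]
 [ 0.08445476 -0.62544613 -0.77568327]] [ 549.18319132   77.21666464 1581.46908725]
top [[572.5398417    0.         313.40982753]
 [  0.         572.5398417  234.10730885]
 [  0.           0.           1.        ]] [[ 0.01762983 -0.99982455  0.00632937]
 [-0.99244477 -0.01826774 -0.12132465]
 [ 0.12141898 -0.00414262 -0.9925927 ]] [  21.84889337  573.10911423 1602.53237884]
```

View pics/top0.png

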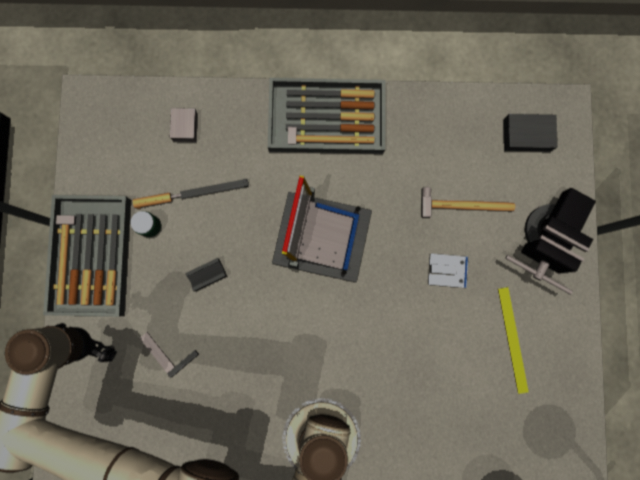

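View pics/side0.png

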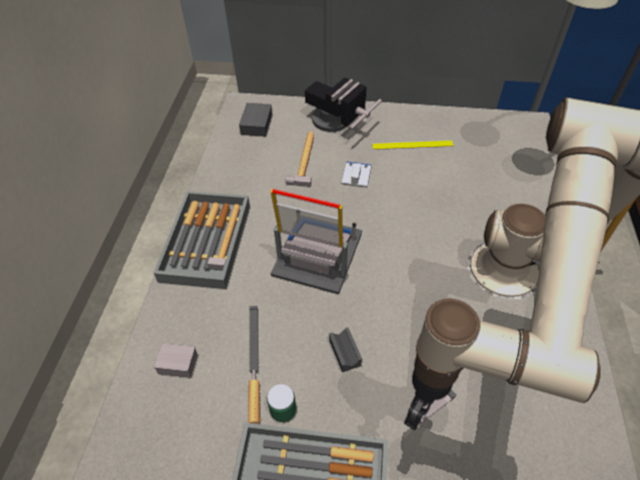

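```bash
cat > h.py <<'E'
import numpy as np,cv2
def cloud(d):
    K,R,t=d["camera_matrix"],d["R"],d["t"]; z=d["depth"].astype(float)
    v,u=np.mgrid[:480,:640]
    P=np.stack([(u-K[0,2])*z/K[0,0],(v-K[1,2])*z/K[1,1],z],-1)
    X=(P-t)@R; X[z==0]=np.nan
    return X
def proj(d,X):
    c=np.atleast_2d(X)@d["R"].T+d["t"]; p=c@d["camera_matrix"].T; return p[:,:2]/p[:,2:]
E
python3 - <<'E'
from h import *
D={n:np.load(n+"0.npz") for n in("top","side")}
for n,(box) in {"top":(270,170,110,120),"side":(255,170,120,130)}.items():
    d=D[n];X=cloud(d);im=d["image"];hsv=cv2.cvtColor(im,cv2.COLOR_BGR2HSV)
    x,y,w,h=box
    m=np.zeros((480,640),bool);m[y:y+h,x:x+w]=1
    H,S,V=[hsv[...,i].astype(int) for i in range(3)]
    blue=m&(H>95)&(H<130)&(S>110); red=m&((H<6)|(H>174))&(S>150)
    for nm,k in(("blue",blue),("red",red)):
        p=X[k];v,u=np.nonzero(k)
        print(n,nm,len(p))
        i=np.argsort(p[:,1])[::max(1,len(p)//14)]
        print(np.c_[u,v,p.round(0)][i].astype(int).tolist())
d=D["top"];X=cloud(d)
sub=X[245:300,420:480]; z=sub[...,2]
print("bench z",np.nanmedian(z))
for lo,hi in((6,18),(35,50)):
    k=(z>lo)&(z<hi); p=sub[k]; r=cv2.minAreaRect(p[:,:2].astype(np.float32)); print(lo,k.sum(),r,np.median(p[:,2]),p[:,:2].mean(0))
a=cv2.resize(D["top"]["image"][170:290,265:385],(390,390),interpolation=2)
b=cv2.resize(D["top"]["image"][240:300,418:478],(390,390),interpolation=2)
cv2.imwrite("pics/c1.png",np.hstack([a,b]))
E
```

```text
top blue 430
[[358, 214, 636, -96, 19], [355, 213, 636, -86, 36], [354, 227, 593, -83, 48], [353, 223, 605, -80, 49], [352, 226, 595, -77, 54], [351, 213, 633, -73, 54], [349, 256, 511, -70, 45], [348, 250, 528, -67, 46], [347, 260, 499, -64, 50], [346, 256, 510, -61, 54], [344, 269, 473, -55, 59], [338, 210, 638, -36, 68], [331, 209, 640, -16, 74], [325, 205, 649, 1, 82], [318, 204, 650, 21, 90]]
top red 337
[[302, 184, 656, 63, 327], [300, 185, 654, 67, 324], [298, 198, 623, 71, 324], [297, 196, 627, 74, 327], [296, 197, 625, 76, 324], [295, 194, 632, 79, 327], [293, 215, 580, 82, 334], [292, 217, 576, 84, 331], [291, 218, 574, 87, 329], [290, 219, 572, 89, 323], [288, 243, 515, 92, 327], [287, 247, 506, 95, 323], [286, 242, 517, 97, 328], [285, 237, 529, 100, 327], [286, 240, -9223372036854775808, -9223372036854775808, -9223372036854775808]]
side blue 43
[[349, 229, 478, -88, 19], [344, 229, 492, -64, 46], [345, 229, 489, -60, 50], [349, 230, 476, -58, 49], [343, 230, 495, -56, 49], [348, 230, 479, -55, 52], [350, 231, 473, -54, 49], [347, 232, 482, -54, 43], [346, 231, 485, -53, 
[... 268 characters left out ...]
324], [287, 195, 631, 79, 325], [303, 196, 589, 82, 329], [295, 197, 610, 84, 326], [297, 198, 604, 87, 325], [316, 200, 555, 89, 326], [315, 201, 557, 91, 325], [312, 200, 564, 94, 330], [316, 202, 554, 97, 327], [329, 203, 521, 98, 329], [332, 205, 513, 100, 325], [337, 207, 500, 105, 323]]
bench z 2.9959518645447143
6 1000 ((473.14349365234375, -363.27508544921875), (156.52708435058594, 171.96336364746094), 0.4024689495563507) 11.363211114792618 [ 475.11948784 -360.78655252]
35 205 ((478.0870666503906, -337.5583801269531), (72.47274780273438, 24.623090744018555), 86.51121520996094) 43.42053483926073 [ 477.96755834 -337.22178118]<stdin>:13: RuntimeWarning: invalid value encountered in cast
```

View pics/c1.png

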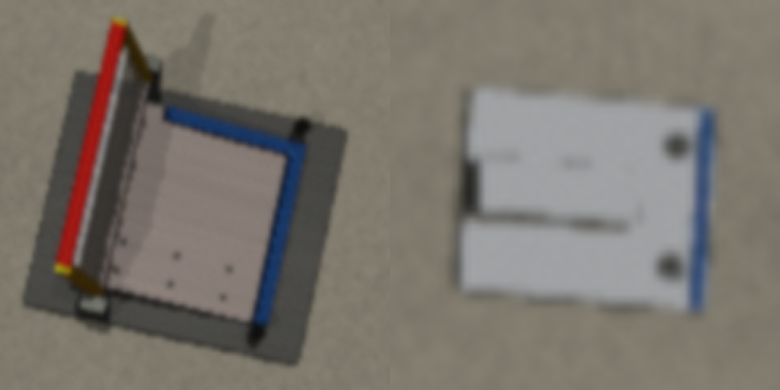

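```bash
cat > fit.py <<'E'
from h import *
from scipy.optimize import least_squares
def Rp(yaw,s=np.radians(20)):
    return np.array([[np.cos(yaw),-np.sin(yaw),0],[np.sin(yaw),np.cos(yaw),0],[0,0,1]])@np.array([[np.cos(s),0,-np.sin(s)],[0,1,0],[np.sin(s),0,np.cos(s)]])
def sub(prof): # subpixel half-crossing position along profile
    p=(prof-prof.min())/(np.ptp(prof)); 
    return p
if __name__=="__main__":
    d=np.load("top0.npz");X=cloud(d);K,R,t=d["camera_matrix"],d["R"],d["t"];C=-R.T@t
    print("cam",C)
    f=d["image"].astype(float);bl=f[...,0]-f[...,2]
    # plate plane pts
    m=np.zeros((480,640),np.uint8);cv2.fillPoly(m,[np.array([[315,212],[346,222],[338,264],[306,256]])],1)
    pts=X[m>0];pts=pts[~np.isnan(pts[:,0])]
    A=np.c_[pts[:,:2],np.ones(len(pts))];
    for _ in range(5):
        c=np.linalg.lstsq(A,pts[:,2],rcond=None)[0];r=pts[:,2]-A@c;k=abs(r)<6;A,pts=A[k],pts[k]
    n=np.array([-c[0],-c[1],1]);n/=np.linalg.norm(n);print("tilt",np.degrees(np.arccos(n[2])),"yaw",np.degrees(np.arctan2(-n[1],-n[0])),len(pts),pts.mean(0),r.std())
    def ray(u,v,h):
        g=R.T@np.array([(u-K[0,2])/K[0,0],(v-K[1,2])/K[1,1],1]); q=pts.mean(0)+h*n
        return C+g*((q-C)@n)/(g@n)
    L=[];Q=[]
    for v in range(224,262):   # ledge inner bottom edge: blue rising to the right
        u=np.arange(325,362);p=bl[v,u];j=p.argmax();i=j
        while p[i]>p[j]/2+np.median(p[:10])/2:i-=1
        h=p[j]/2+np.median(p[:10])/2;L.append(ray(u[i]+(h-p[i])/(p[i+1]-p[i]),v,0))
    for u in range(322,346):
        v=np.arange(195,235);p=bl[v,u];j=p.argmax();i=j;h=p[j]/2+np.median(p[-8:])/2
        while p[i]>h:i+=1
        Q.append(ray(u,v[i]-(h-p[i])/(p[i-1]-p[i]),0))
    L=np.array(L);Q=np.array(Q)
    def res(s):
        P=Rp(s[0]);o=s[1:4]
        return np.r_[(L-o)@P[:,0],(Q-o)@P[:,1],((pts-o)@P[:,2])[::10]]
    s=least_squares(res,[np.radians(79),610,-80,40],loss="soft_l1").x;r=res(s)
    print("plate yaw",np.degrees(s[0]),s[1:],abs(r[:len(L)]).mean(),abs(r[len(L):len(L)+len(Q)]).mean())
    H=s[1:]+Rp(s[0])@[160,69,52];print("hinge",H)
    hsv=cv2.cvtColor(d["image"],cv2.COLOR_BGR2HSV);k=((hsv[...,0]<6)|(hsv[...,0]>174))&(hsv[...,1]>150);k[:170]=0;k[290:]=0;k[:,:270]=0;k[:,380:]=0
    p=X[k];p=p[~np.isnan(p[:,0])];q=(p-s[1:])@Rp(s[0]);print("bar in plate",np.median(q,0),q.min(0),q.max(0));b=np.median(q,0)
    print("guard angle",np.arctan2(b[2]-52,160-b[0]),"r",np.hypot(b[2]-52,160-b[0]))
    sb=X[250:292,425:472];z=sb[...,2]
    print("bench",np.nanmedian(X[290:310,420:470,2]))
    for lo,hi in((7,18),(36,50)):
        k=((z>lo)&(z<hi)).astype(np.uint8); k=cv2.morphologyEx(k,cv2.MORPH_OPEN,np.ones((2,2)))>0
        p=sb[k];print(lo,cv2.minAreaRect(p[:,:2].astype(np.float32)),p.mean(0))
    np.save("plate.npy",s)
E
python3 fit.py
```

```text
cam [ 373.81609788   38.95315309 1660.05591261]
tilt 19.774941445091187 yaw 78.18428702098635 1343 [557.29574764  -3.65057456  62.12380496] 2.90104792118004
plate yaw 78.66865983308126 [623.19350358 -81.77178592  39.40515747] 0.11243011211018081 0.17173233921151332
hinge [581.58535204  61.76721783 142.99239669]
bar in plate [243.5202827   70.19124636 217.72437867] [161.78793757 -24.33291836 -84.54178229] [248.64162094 158.33083717 227.36240254]
guard angle 2.037615696083435 r 185.58072989797338
bench 0.004996186968171818
7 ((474.3883361816406, -361.202880859375), (116.28569793701172, 89.45832824707031), 86.29286193847656) [nan nan nan]
36 ((476.13861083984375, -343.9617614746094), (80.02914428710938, 21.765735626220703), 86.0373306274414) [ 475.4003577  -340.76665136   40.24309179]
```

```bash
cat > plan.py <<'E'
import numpy as np,json
from scipy.spatial.transform import Rotation as Ro
from fit import Rp
from bench import arm
def down(yaw): # tool x at yaw, pointing down
    c,s=np.cos(yaw),np.sin(yaw);return np.array([[c,s,0],[s,-c,0],[0,0,-1]])
def plate():
    s=np.load("plate.npy");return Rp(s[0]),s[1:]
def rows(p0,R0,p1,R1,n,dp=4,dr=3):
    rv=Ro.from_matrix(R0.T@R1).as_rotvec()/n
    R=R0.copy();p=np.array(p0,float);T=[];Q=[]
    q=np.round(rv,dr)
    for i in range(n):
        t=np.round(R.T@((np.array(p1)-p)/(n-i))/1000,dp);p=p+R@t*1000;R=R@Ro.from_rotvec(q).as_matrix()
        T.append(t.tolist());Q.append(q.tolist())
    print("travel",json.dumps(T));print("rotation",json.dumps(Q));print("end",p.round(1),"rot err",Ro.from_matrix(R.T@R1).magnitude().round(4))
    return p,R
def now():
    s=arm.read_state();R=Ro.from_quat(s["ee_rot"]).as_matrix();return s["position"],R,s
E
python3 - <<'E'
from plan import *
p,R,s=now(); T=down(np.radians(86.2-180))
p,R=rows(p,R,[365,110,270],T,12,3)
p,R=rows(p,R,[476.5,-339.5,200],T,12,3)
E
```

```text
travel [[0.023, 0.03, -0.003], [0.026, 0.028, -0.003], [0.029, 0.025, -0.003], [0.031, 0.022, -0.003], [0.033, 0.019, -0.003], [0.035, 0.016, -0.003], [0.036, 0.013, -0.003], [0.037, 0.009, -0.004], [0.038, 0.005, -0.003], [0.038, 0.001, -0.004], [0.039, -0.002, -0.003], [0.038, -0.006, -0.004]]
rotation [[0.0, -0.0, 0.098], [0.0, -0.0, 0.098], [0.0, -0.0, 0.098], [0.0, -0.0, 0.098], [0.0, -0.0, 0.098], [0.0, -0.0, 0.098], [0.0, -0.0, 0.098], [0.0, -0.0, 0.098], [0.0, -0.0, 0.098], [0.0, -0.0, 0.098], [0.0, -0.0, 0.098], [0.0, -0.0, 0.098]]Traceback (most recent call last):
  File "<stdin>", line 3, in <module>
  File "plan.py", line 16, in rows
    print("travel",json.dumps(T));print("rotation",json.dumps(Q));print("end",p.round(1),"rot err",Ro.from_matrix(R.T@R1).magnitude().round(4))
                                                                                                   ^^^^^^^^^^^^^^^^^^^^^^^^^^^^^^^^^^^^^^^^
AttributeError: 'float' object has no attribute 'round'
```

Call:
play_rows(travel=[[0.023, 0.03, -0.003], [0.026, 0.028, -0.003], [0.029, 0.025, -0.003], [0.031, 0.022, -0.003], [0.033, 0.019, -0.003], [0.035, 0.016, -0.003], [0.036, 0.013, -0.003], [0.037, 0.009, -0.004], [0.038, 0.005, -0.003], [0.038, 0.001, -0.004], [0.039, -0.002, -0.003], [0.038, -0.006, -0.004]], rotation=[[0, 0, 0.098], [0, 0, 0.098], [0, 0, 0.098], [0, 0, 0.098], [0, 0, 0.098], [0, 0, 0.098], [0, 0, 0.098], [0, 0, 0.098], [0, 0, 0.098], [0, 0, 0.098], [0, 0, 0.098], [0, 0, 0.098]], grip=[1, 1, 1, 1, 1, 1, 1, 1, 1, 1, 1, 1])

```text
clock: 1.1
position: [364.3, 108.2, 270.3]
ee_rot: [-0.683, 0.73, 0.0, -0.0]
contact_force: [0.4, -0.1, -0.0]
gripper_width: 85.1
```

```bash
sed -i 's/\.magnitude()\.round(4)/.magnitude()/' plan.py; python3 - <<'E'
from plan import *
p,R,s=now(); T=down(np.radians(86.2-180))
print(p,s["joints"])
p,R=rows(p,R,[476.5,-339.5,200],T,12,3)
E
```

```text
[364.31889681 108.1974279  270.28499395] [ 7.22428156e-01 -8.36208240e-02 -4.61182270e-01 -2.86596073e-04
 -1.19336219e+00 -7.89409061e-01]
travel [[0.037, -0.012, 0.006], [0.037, -0.012, 0.006], [0.037, -0.012, 0.006], [0.036, -0.012, 0.006], [0.037, -0.012, 0.006], [0.036, -0.012, 0.006], [0.037, -0.012, 0.006], [0.036, -0.012, 0.006], [0.037, -0.011, 0.006], [0.036, -0.012, 0.005], [0.037, -0.011, 0.006], [0.036, -0.012, 0.005]]
rotation [[0.0, 0.0, -0.0], [0.0, 0.0, -0.0], [0.0, 0.0, -0.0], [0.0, 0.0, -0.0], [0.0, 0.0, -0.0], [0.0, 0.0, -0.0], [0.0, 0.0, -0.0], [0.0, 0.0, -0.0], [0.0, 0.0, -0.0], [0.0, 0.0, -0.0], [0.0, 0.0, -0.0], [0.0, 0.0, -0.0]]
end [ 476.6 -339.3  200.2] rot err 0.0008191026022647973
```

Call:
play_rows(travel=[[0.037, -0.012, 0.006], [0.037, -0.012, 0.006], [0.037, -0.012, 0.006], [0.036, -0.012, 0.006], [0.037, -0.012, 0.006], [0.036, -0.012, 0.006], [0.037, -0.012, 0.006], [0.036, -0.012, 0.006], [0.037, -0.011, 0.006], [0.036, -0.012, 0.005], [0.037, -0.011, 0.006], [0.036, -0.012, 0.005]], rotation=[[0, 0, 0], [0, 0, 0], [0, 0, 0], [0, 0, 0], [0, 0, 0], [0, 0, 0], [0, 0, 0], [0, 0, 0], [0, 0, 0], [0, 0, 0], [0, 0, 0], [0, 0, 0]], grip=[1, 1, 1, 1, 1, 1, 1, 1, 1, 1, 1, 1])

```text
clock: 2.1
position: [478.6, -338.8, 199.3]
ee_rot: [-0.684, 0.729, 0.001, -0.0]
contact_force: [1.2, 1.2, 0.4]
gripper_width: 85.3
```

```bash
python3 - <<'E'
from plan import *
p,R,s=now(); T=down(np.radians(86.2-180))
print(p,s["joints"],"need in tool (476.5,-339.5,60):",R.T@(np.array([476.5,-339.5,60])-p), Ro.from_matrix(R.T@T).as_rotvec())
E
```

```text
[ 478.61501651 -338.7745615   199.26776312] [-3.40093145e-01  3.44536630e-01 -1.36830989e-01 -3.14976438e-04
 -1.09089668e+00  2.76667540e-01] need in tool (476.5,-339.5,60): [  0.95158419   1.87860856 139.26979112] [0.00133682 0.00066771 0.00275128]
```

Call:
play_rows(travel=[[0, 0, 0.028], [0, 0, 0.028], [0, 0, 0.028], [0, 0, 0.028], [0, 0, 0.028], [0, 0, 0.009], [0, 0, 0.009], [0, 0, 0.009], [0, 0, 0.009], [0, 0, 0.009], [0, 0, 0], [0, 0, 0]], rotation=[[0, 0, 0], [0, 0, 0], [0, 0, 0], [0, 0, 0], [0, 0, 0], [0, 0, 0], [0, 0, 0], [0, 0, 0], [0, 0, 0], [0, 0, 0], [0, 0, 0], [0, 0, 0]], grip=[1, 1, 1, 1, 1, 1, 1, 1, 1, 1, 1, 1])

```text
clock: 3.1
position: [479.1, -336.9, 15.4]
ee_rot: [-0.685, 0.729, -0.0, -0.0]
contact_force: [0.1, 0.0, 0.6]
gripper_width: 85.4
```

```bash
python3 - <<'E'
from plan import *
from bench import optics
from h import *
p,R,s=now();print(p,s["contact_force"])
o=[]
for n in("top","side"):
    d=optics.get_image(n);u,v=proj(d,[476.5,-345,20])[0].astype(int);print(n,u,v)
    o.append(cv2.resize(d["image"][v-40:v+40,u-40:u+40],(400,400),interpolation=2))
cv2.imwrite("pics/g1.png",np.hstack(o))
E
```

```text
[ 479.10341908 -336.89208295   15.36096514] [0.06353741 0.01126384 0.55775705]
top 444 270
side 356 173
```

View pics/g1.png

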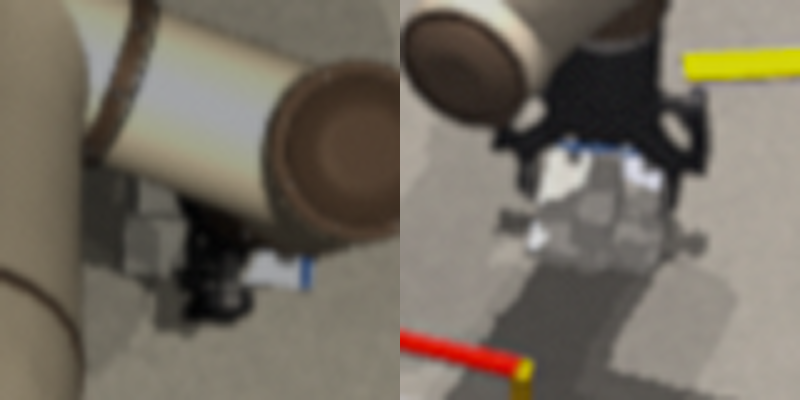

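Call:
play_rows(travel=[[0, 0, 0], [0, 0, 0], [0, 0, 0], [0, 0, 0], [0, 0, 0], [0, 0, 0], [0, 0, 0], [0, 0, 0], [0, 0, 0], [0, 0, 0]], rotation=[[0, 0, 0], [0, 0, 0], [0, 0, 0], [0, 0, 0], [0, 0, 0], [0, 0, 0], [0, 0, 0], [0, 0, 0], [0, 0, 0], [0, 0, 0]], grip=[0.8, 0.6, 0.45, 0.35, 0.3, 0.25, 0.2, 0.1, 0, 0])

```text
clock: 4.03
position: [478.3, -336.8, 15.6]
ee_rot: [-0.684, 0.729, 0.001, -0.0]
contact_force: [-1.8, 1.0, 6.1]
gripper_width: 23.0
```

Call:
play_rows(travel=[[0, 0, -0.005], [0, 0, -0.01], [0, 0, -0.02], [0, 0, -0.03], [0, 0, -0.03], [0, 0, -0.03], [0, 0, -0.03], [0, 0, -0.03], [0, 0, -0.03], [0, 0, -0.01], [0, 0, 0], [0, 0, 0]], rotation=[[0, 0, 0], [0, 0, 0], [0, 0, 0], [0, 0, 0], [0, 0, 0], [0, 0, 0], [0, 0, 0], [0, 0, 0], [0, 0, 0], [0, 0, 0], [0, 0, 0], [0, 0, 0]], grip=[0, 0, 0, 0, 0, 0, 0, 0, 0, 0, 0, 0])

```text
clock: 5.03
position: [478.3, -336.0, 238.6]
ee_rot: [-0.684, 0.729, 0.001, 0.0]
contact_force: [-0.1, 0.5, -7.1]
gripper_width: 23.0
```

```bash
python3 - <<'E'
from plan import *
p,R,s=now();print(p,s["contact_force"],s["wrist_torque"],s["gripper_width"],np.degrees(np.arctan2(R[1,0],R[0,0])),R[:,2])
print(s["joints"])
E
```

```text
[ 478.31196498 -335.95548475  238.64671726] [-0.09870081  0.52881825 -7.10399583] [ 0.2036915   0.02987822 -0.00795971] 23.006334031797778 -93.64872916201433 [-0.00136564  0.00247705 -0.999996  ]
[-0.33640109  0.31220181 -0.08083026 -0.00204144 -1.17987175  0.27350043]
```

```bash
python3 - <<'E'
from plan import *
from h import *
for n,px in(("top",[(20,420),(100,440),(30,350),(25,385),(205,470),(60,340),(75,343)]),("side",[(450,330),(520,365),(580,355),(575,250),(450,370),(440,390)])):
    X=cloud(np.load(n+"0.npz"))
    for u,v in px: print(n,u,v,X[v,u].round(0))
P,o=plate()
T=np.c_[-P[:,0],P[:,1],-P[:,2]]
for q in([97.5,57,85],[77.5,45,15.6]): print("tgt",o+P@q)
print(P.round(3))
p,R,s=now();rows(p,R,o+P@[97.5,57,85],T,12,3)
E
```

```text
top 20 420 [152. 571. 564.]
top 100 440 [128. 407. 605.]
top 30 350 [281. 549. 591.]
top 25 385 [216. 564. 568.]
top 205 470 [110. 200. 712.]
top 60 340 [296. 522. 530.]
top 75 343 [286. 522. 457.]
side 450 330 [283. 584. 590.]
side 520 365 [176. 614. 560.]
side 580 355 [ 89. 593. 571.]
side 575 250 [ 92. 443. 633.]
side 450 370 [266. 602. 495.]
side 440 390 [268. 597. 405.]
tgt [579.59423568  -9.24319869 152.62599422]
tgt [592.33140806  -6.75498267  80.57092347]
[[ 0.185 -0.981 -0.067]
 [ 0.921  0.196 -0.335]
 [ 0.342  0.     0.94 ]]
travel [[-0.028, -0.007, 0.007], [-0.028, -0.006, 0.008], [-0.027, -0.006, 0.009], [-0.027, -0.006, 0.01], [-0.027, -0.005, 0.01], [-0.027, -0.005, 0.011], [-0.026, -0.005, 0.012], [-0.026, -0.005, 0.013], [-0.026, -0.004, 0.014], [-0.025, -0.004, 0.014], [-0.025, -0.003, 0.015], [-0.025, -0.004, 0.016]]
rotation [[0.002, -0.029, 0.011], [0.002, -0.029, 0.011], [0.002, -0.029, 0.011], [0.002, -0.029, 0.011], [0.002, -0.029, 0.011], [0.002, -0.029, 0.011], [0.002, -0.029, 0.011], [0.002, -0.029, 0.011], [0.002, -0.029, 0.011], [0.002, -0.029, 0.011], [0.002, -0.029, 0.011], [0.002, -0.029, 0.011]]
end [580.1  -8.8 152.5] rot err 0.002074432694672821
```

Call:
play_rows(travel=[[-0.028, -0.007, 0.007], [-0.028, -0.006, 0.008], [-0.027, -0.006, 0.009], [-0.027, -0.006, 0.01], [-0.027, -0.005, 0.01], [-0.027, -0.005, 0.011], [-0.026, -0.005, 0.012], [-0.026, -0.005, 0.013], [-0.026, -0.004, 0.014], [-0.025, -0.004, 0.014], [-0.025, -0.003, 0.015], [-0.025, -0.004, 0.016]], rotation=[[0.002, -0.029, 0.011], [0.002, -0.029, 0.011], [0.002, -0.029, 0.011], [0.002, -0.029, 0.011], [0.002, -0.029, 0.011], [0.002, -0.029, 0.011], [0.002, -0.029, 0.011], [0.002, -0.029, 0.011], [0.002, -0.029, 0.011], [0.002, -0.029, 0.011], [0.002, -0.029, 0.011], [0.002, -0.029, 0.011]], grip=[0, 0, 0, 0, 0, 0, 0, 0, 0, 0, 0, 0])

```text
clock: 6.03
position: [578.7, -8.7, 149.6]
ee_rot: [-0.624, 0.762, 0.112, 0.132]
contact_force: [0.9, -0.2, -6.5]
gripper_width: 22.9
```

Call:
play_rows(travel=[[0, 0, 0], [0, 0, 0], [0, 0, 0]], rotation=[[0, 0, 0], [0, 0, 0], [0, 0, 0]], grip=[0, 0, 0])

```text
clock: 6.28
position: [579.4, -10.2, 151.2]
ee_rot: [-0.625, 0.762, 0.111, 0.132]
contact_force: [0.3, 0.2, -6.0]
gripper_width: 22.8
```

```bash
cat >> plan.py <<'E'
def rep():
    p,R,s=now();P,o=plate();T=np.c_[-P[:,0],P[:,1],-P[:,2]]
    print("t",round(float(s["clock"]),2),"TCP plate",((p-o)@P).round(2),"roterr(tool)",Ro.from_matrix(R.T@T).as_rotvec().round(4))
    print("F plate",(s["contact_force"]@P).round(2),"F world",s["contact_force"].round(2),"tau",s["wrist_torque"].round(3),"w",round(float(s["gripper_width"]),1))
def snap(name,C=None,half=60,which=("top","side")):
    from bench import optics
    from h import cv2,proj
    out=[]
    for n in which:
        d=optics.get_image(n);np.savez(f"{name}_{n}.npz",**d)
        P,o=plate();u,v=proj(d,C if C is not None else o+P@[60,60,30])[0].astype(int)
        v=max(half,min(480-half,v));u=max(half,min(640-half,u))
        out.append(cv2.resize(d["image"][v-half:v+half,u-half:u+half],(400,400),interpolation=2))
    cv2.imwrite(f"pics/{name}.png",np.hstack(out))
E
python3 -c "
from plan import *
rep();snap('h1')"
```

```text
t 6.28 TCP plate [96.03 57.02 83.97] roterr(tool) [ 0.004  -0.0025  0.0003]
F plate [-1.81 -0.3  -5.68] F world [ 0.34  0.18 -5.95] tau [-1.211  0.19   0.03 ] w 22.8
```

View pics/h1.png

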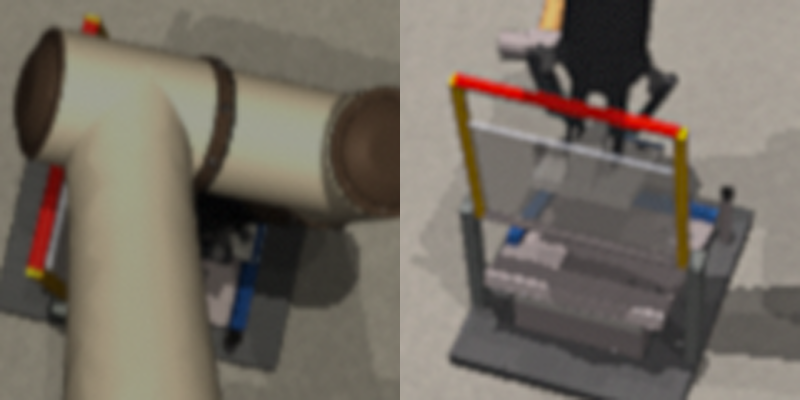

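```bash
python3 - <<'E'
from h import *
from plan import *
d=np.load("h1_top.npz");X=cloud(d);P,o=plate()
u0,v0=proj(d,o+P@[60,60,30])[0].astype(int)
for a,b in((30,90),(60,40),(60,90),(60,140),(100,100),(100,45),(130,150),(130,250),(130,350),(200,90),(300,120),(270,60),(270,200)):
    print(a,b,X[v0-60+int(b*.3),u0-60+int(a*.3)].round(0))
q=np.load("h1_side.npz")
Y=cloud(q);m=(Y[...,2]>335)&(Y[...,1]>20)&(Y[...,0]>400);p=Y[m]
if len(p): print("side cloud above 335 near guard: min z",p[:,2].min(),len(p)); i=np.argsort(p[:,2])[:5];print(p[i].round(0))
E
```

```text
30 90 [585.  97. 526.]
60 40 [614.  79. 532.]
60 90 [582.  78. 543.]
60 140 [554.  78. 526.]
100 100 [577.  54. 536.]
100 45 [615.  55. 520.]
130 150 [545.  36. 550.]
130 250 [483.  35. 584.]
130 350 [425.  34. 619.]
200 90 [590.  -7. 506.]
300 120 [576. -70. 486.]
270 60 [715. -89.  -7.]
270 200 [529. -54. 459.]
side cloud above 335 near guard: min z 467.5398478852407 3943
[[580. 107. 468.]
 [587. 108. 468.]
 [583. 104. 468.]
 [582. 108. 468.]
 [585. 108. 468.]]
```

Call:
play_rows(travel=[[0, 0, 0.008], [0, 0, 0.008], [0, 0, 0.008], [0, 0, 0.008], [0, 0, 0.008], [0, 0, 0.008], [0, 0, 0.006], [0, 0, 0.004], [0, 0, 0.003], [0, 0, 0], [0, 0, 0]], rotation=[[0.004, -0.0025, 0], [0, 0, 0], [0, 0, 0], [0, 0, 0], [0, 0, 0], [0, 0, 0], [0, 0, 0], [0, 0, 0], [0, 0, 0], [0, 0, 0], [0, 0, 0]], grip=[0, 0, 0, 0, 0, 0, 0, 0, 0, 0, 0])

```text
clock: 7.3
position: [585.2, 10.6, 96.3]
ee_rot: [-0.624, 0.761, 0.109, 0.137]
contact_force: [0.7, 0.2, -5.6]
gripper_width: 23.4
```

```bash
python3 - <<'E'
from plan import *
rep()
from bench import optics
from h import *
Y=cloud(optics.get_image("side"));m=(Y[...,2]>340)&(Y[...,1]>20)&(Y[...,0]>400);p=Y[m];i=np.argsort(p[:,2])[:3];print(len(p),p[i].round(0))
E
```

```text
t 7.3 TCP plate [97.58 55.39 25.06] roterr(tool) [-0.0045  0.0019  0.0017]
F plate [-1.64 -0.65 -5.39] F world [ 0.7   0.17 -5.63] tau [-1.189  0.204  0.004] w 23.4
4204 [[589. 126. 412.]
 [594. 127. 412.]
 [601. 125. 412.]]
```

Call:
play_rows(travel=[[0, 0, 0.002], [0, 0, 0.002], [0, 0, 0.001], [0, 0, 0.001], [0, 0, 0.001], [0, 0, 0], [0, 0, 0]], rotation=[[0, 0, 0], [0, 0, 0], [0, 0, 0], [0, 0, 0], [0, 0, 0], [0, 0, 0], [0, 0, 0]], grip=[0, 0, 0, 0, 0, 0, 0])

```text
clock: 7.93
position: [585.5, 13.0, 89.6]
ee_rot: [-0.624, 0.761, 0.109, 0.136]
contact_force: [0.2, -0.6, -5.7]
gripper_width: 23.1
```

```bash
python3 -c "
from plan import *
rep()"
```

```text
t 7.93 TCP plate [97.51 55.56 17.93] roterr(tool) [-0.0041  0.0019  0.0014]
F plate [-2.45 -0.35 -5.13] F world [ 0.24 -0.6  -5.66] tau [-1.161  0.185 -0.032] w 23.1
```

Call:
play_rows(travel=[[0, 0, 0.001], [0, 0, 0.001], [0, 0, 0.0005], [0, 0, 0], [0, 0, 0]], rotation=[[0, 0, 0], [0, 0, 0], [0, 0, 0], [0, 0, 0], [0, 0, 0]], grip=[0, 0, 0, 0, 0])

```text
clock: 8.35
position: [585.8, 13.7, 87.6]
ee_rot: [-0.624, 0.761, 0.109, 0.137]
contact_force: [0.7, -0.4, -3.3]
gripper_width: 23.4
```

```bash
python3 -c "
from plan import *
rep()"
```

```text
t 8.35 TCP plate [97.61 55.41 15.8 ] roterr(tool) [-0.0045  0.002   0.0018]
F plate [-1.38 -0.76 -3.01] F world [ 0.7  -0.41 -3.3 ] tau [-1.154  0.539  0.076] w 23.4
```

Call:
play_rows(travel=[[0, 0, 0], [0, 0, 0.0005], [0, 0, 0.0005], [0, 0, 0], [0, 0, 0]], rotation=[[-0.0045, 0.002, 0.0015], [0, 0, 0], [0, 0, 0], [0, 0, 0], [0, 0, 0]], grip=[0, 0, 0, 0, 0])

```text
clock: 8.77
position: [585.9, 13.8, 87.4]
ee_rot: [-0.624, 0.762, 0.11, 0.134]
contact_force: [-3.8, -3.1, 5.2]
gripper_width: 23.0
```

```bash
python3 -c "
from plan import *
rep()"
```

```text
t 8.77 TCP plate [97.56 55.38 15.59] roterr(tool) [-0.0003 -0.0001  0.0007]
F plate [-1.82  3.13  6.21] F world [-3.82 -3.15  5.21] tau [-0.91   1.234  0.301] w 23.0
```

Call:
play_rows(travel=[[0, 0, -0.0006], [0.002, 0, 0], [0.002, 0, 0], [0.002, 0, 0], [0.002, 0, 0], [0.002, 0, 0], [0.002, 0, 0], [0.001, 0, 0], [0, 0, 0]], rotation=[[0, 0, 0], [0, 0, 0], [0, 0, 0], [0, 0, 0], [0, 0, 0], [0, 0, 0], [0, 0, 0], [0, 0, 0], [0, 0, 0]], grip=[0, 0, 0, 0, 0, 0, 0, 0, 0])

```text
clock: 9.52
position: [585.0, 2.5, 83.4]
ee_rot: [-0.624, 0.762, 0.109, 0.136]
contact_force: [0.8, 2.4, 6.1]
gripper_width: 23.3
```

```bash
python3 -c "
from plan import *
rep()"
```

```text
t 9.52 TCP plate [85.61 53.97 15.67] roterr(tool) [-0.0033  0.0015  0.0005]
F plate [ 4.46 -0.29  4.92] F world [0.78 2.41 6.15] tau [ 0.352  0.246 -0.087] w 23.3
```

Call:
play_rows(travel=[[0.001, 0, -0.0003], [0.001, 0, 0], [0.001, 0, 0], [0.001, 0, 0], [0.001, 0, 0], [0, 0, 0]], rotation=[[0, 0, 0], [0, 0, 0], [0, 0, 0], [0, 0, 0], [0, 0, 0], [0, 0, 0]], grip=[0, 0, 0, 0, 0, 0])

```text
clock: 10.02
position: [582.9, -3.0, 81.3]
ee_rot: [-0.624, 0.762, 0.11, 0.135]
contact_force: [0.5, 1.3, 4.3]
gripper_width: 23.3
```

```bash
python3 -c "
from plan import *
rep()"
```

```text
t 10.02 TCP plate [79.45 55.02 15.65] roterr(tool) [-0.001   0.      0.0004]
F plate [ 2.74 -0.29  3.6 ] F world [0.54 1.26 4.32] tau [ 0.225 -0.177 -0.086] w 23.3
```

Call:
play_rows(travel=[[0.001, 0, 0], [0.001, 0, 0], [0, 0, 0]], rotation=[[0, 0, 0], [0, 0, 0], [0, 0, 0]], grip=[0, 0, 0])

```text
clock: 10.27
position: [582.5, -3.9, 80.9]
ee_rot: [-0.624, 0.761, 0.11, 0.135]
contact_force: [2.2, 4.1, 5.9]
gripper_width: 23.4
```

```bash
python3 -c "
from plan import *
rep()"
```

```text
t 10.27 TCP plate [78.41 55.19 15.62] roterr(tool) [-0.0007  0.0013  0.0005]
F plate [ 6.18 -1.38  4.06] F world [2.22 4.06 5.93] tau [ 0.975 -0.244 -0.01 ] w 23.4
```

Call:
play_rows(travel=[[0.001, 0, 0], [0, 0, 0]], rotation=[[0, 0, 0], [0, 0, 0]], grip=[0, 0])

```text
clock: 10.43
position: [582.5, -4.0, 80.9]
ee_rot: [-0.624, 0.761, 0.111, 0.136]
contact_force: [1.9, 7.1, 7.6]
gripper_width: 22.9
```

```bash
python3 -c "
from plan import *
rep()"
```

```text
t 10.43 TCP plate [78.37 55.24 15.64] roterr(tool) [-0.0006  0.0025  0.0009]
F plate [ 9.53 -0.45  4.61] F world [1.89 7.14 7.59] tau [ 1.809 -0.196  0.053] w 22.9
```

Call:
play_rows(travel=[[-0.001, 0, 0], [0, -0.001, 0], [0, -0.001, 0], [0, -0.001, 0], [0, -0.001, 0], [0, -0.001, 0], [0, -0.001, 0], [0, 0, 0]], rotation=[[0, 0, 0], [0, 0, 0], [0, 0, 0], [0, 0, 0], [0, 0, 0], [0, 0, 0], [0, 0, 0], [0, 0, 0]], grip=[0, 0, 0, 0, 0, 0, 0, 0])

```text
clock: 11.1
position: [582.6, -4.1, 81.2]
ee_rot: [-0.625, 0.761, 0.115, 0.131]
contact_force: [-12.0, 6.2, 16.8]
gripper_width: 23.0
```

```bash
python3 -c "
from plan import *
rep()"
```

```text
t 11.1 TCP plate [78.38 55.05 15.93] roterr(tool) [0.0122 0.0017 0.0001]
F plate [ 9.29 12.95 14.47] F world [-11.95   6.25  16.77] tau [2.397 2.694 1.24 ] w 23.0
```

Call:
play_rows(travel=[[-0.0005, 0, -0.0007], [0, 0, -0.0005], [0, 0, 0], [0, 0, 0]], rotation=[[0, 0, 0], [0, 0, 0], [0, 0, 0], [0, 0, 0]], grip=[0, 0, 0, 0])

```text
clock: 11.43
position: [582.7, -4.1, 81.2]
ee_rot: [-0.625, 0.761, 0.115, 0.131]
contact_force: [-10.0, 6.5, 11.3]
gripper_width: 23.3
```

```bash
python3 -c "
from plan import *
rep()"
```

```text
t 11.43 TCP plate [78.4  54.96 15.99] roterr(tool) [ 0.0119  0.0013 -0.0009]
F plate [ 8.04 11.04  9.14] F world [-9.95  6.51 11.34] tau [1.88  2.128 0.946] w 23.3
```

Call:
play_rows(travel=[[-0.001, 0, -0.0007], [0, 0, -0.0007], [0, 0, 0], [0, 0, 0]], rotation=[[0, 0, 0], [0, 0, 0], [0, 0, 0], [0, 0, 0]], grip=[0, 0, 0, 0])

```text
clock: 11.77
position: [583.0, -4.0, 81.4]
ee_rot: [-0.624, 0.762, 0.115, 0.131]
contact_force: [-6.4, 5.3, 4.0]
gripper_width: 23.2
```

```bash
python3 -c "
from plan import *
rep();snap('h2',half=50)"
```

```text
t 11.77 TCP plate [78.55 54.7  16.07] roterr(tool) [ 0.0117  0.0004 -0.0026]
F plate [5.09 7.29 2.43] F world [-6.38  5.3   4.02] tau [1.066 1.514 0.558] w 23.2
```

Call:
play_rows(travel=[[-0.001, 0, -0.001], [0, 0, -0.001], [0, 0, 0], [0, 0, 0]], rotation=[[0, 0, 0], [0, 0, 0], [0, 0, 0], [0, 0, 0]], grip=[0, 0, 0, 0])

```text
clock: 12.2
position: [587.1, -5.6, 84.0]
ee_rot: [-0.624, 0.762, 0.111, 0.133]
contact_force: [-0.1, 0.1, -6.5]
gripper_width: 22.9
```

```bash
python3 -c "
from plan import *
rep()"
```

```text
t 12.2 TCP plate [78.77 50.34 18.83] roterr(tool) [ 0.0025 -0.0014 -0.0012]
F plate [-2.17  0.15 -6.1 ] F world [-0.13  0.08 -6.47] tau [-1.193  0.228  0.03 ] w 22.9
```

Call:
play_rows(travel=[[-0.001, -0.001, 0.001], [0, -0.001, 0], [0, -0.001, 0], [0, -0.001, 0], [0, 0, 0], [0, 0, 0]], rotation=[[0.0025, -0.0014, -0.0012], [0, 0, 0], [0, 0, 0], [0, 0, 0], [0, 0, 0], [0, 0, 0]], grip=[0, 0, 0, 0, 0, 0])

```text
clock: 12.7
position: [589.7, -4.4, 84.3]
ee_rot: [-0.625, 0.761, 0.112, 0.134]
contact_force: [-5.6, -0.5, -3.8]
gripper_width: 23.1
```

```bash
python3 -c "
from plan import *
rep()"
```

```text
t 12.7 TCP plate [80.44 48.   18.48] roterr(tool) [0.0036 0.0009 0.0005]
F plate [-2.76  5.41 -3.  ] F world [-5.61 -0.48 -3.76] tau [-1.017  1.667  0.55 ] w 23.1
```

Call:
play_rows(travel=[[0, -0.001, 0], [0, -0.001, 0], [0, 0, 0]], rotation=[[0, 0, 0], [0, 0, 0], [0, 0, 0]], grip=[0, 0, 0])

```text
clock: 12.95
position: [589.8, -4.5, 84.4]
ee_rot: [-0.625, 0.761, 0.113, 0.132]
contact_force: [-10.1, 0.7, -0.7]
gripper_width: 22.9
```

```bash
python3 -c "
from plan import *
rep();snap('h3',half=45)"
```

```text
t 12.95 TCP plate [80.43 47.89 18.59] roterr(tool) [0.008  0.0011 0.0004]
F plate [-1.42 10.01 -0.26] F world [-10.06   0.74  -0.73] tau [-0.491  2.604  1.042] w 22.9
```

View pics/h3.png

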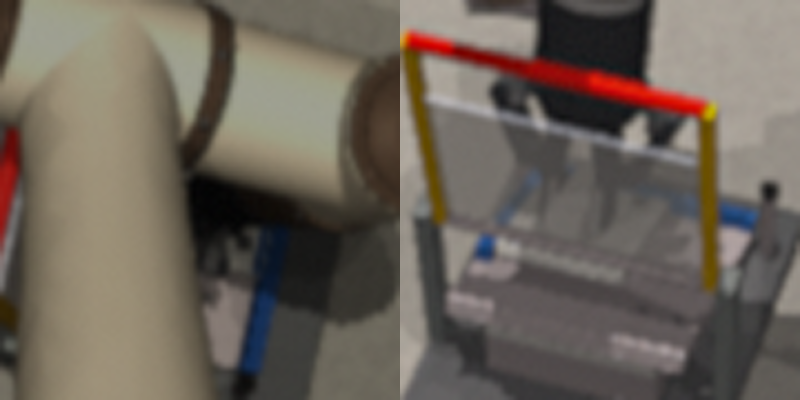

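Call:
play_rows(travel=[[0, 0.0025, 0], [0, 0, 0.001], [0, 0, 0.001], [0, 0, 0.0005], [0, 0, 0.0005], [0, 0, 0], [0, 0, 0]], rotation=[[0, 0, 0], [0, 0, 0], [0, 0, 0], [0, 0, 0], [0, 0, 0], [0, 0, 0], [0, 0, 0]], grip=[0, 0, 0, 0, 0, 0, 0])

```text
clock: 13.63
position: [590.0, -3.3, 81.8]
ee_rot: [-0.625, 0.761, 0.111, 0.134]
contact_force: [-6.0, 0.1, -2.8]
gripper_width: 23.0
```

```bash
python3 -c "
from plan import *
rep()"
```

```text
t 13.63 TCP plate [80.69 47.98 15.76] roterr(tool) [0.0025 0.0011 0.001 ]
F plate [-1.97  5.87 -2.23] F world [-5.97  0.09 -2.77] tau [-0.935  1.784  0.676] w 23.0
```

Call:
play_rows(travel=[[0.001, 0, 0], [0.001, 0, 0], [0.001, 0, 0], [0.001, 0, 0], [0, 0, 0]], rotation=[[0.002, 0, 0], [0, 0, 0], [0, 0, 0], [0, 0, 0], [0, 0, 0]], grip=[0, 0, 0, 0, 0])

```text
clock: 14.05
position: [589.7, -4.9, 81.4]
ee_rot: [-0.625, 0.761, 0.111, 0.136]
contact_force: [-6.3, 6.6, -0.2]
gripper_width: 22.9
```

```bash
python3 -c "
from plan import *
rep()"
```

```text
t 14.05 TCP plate [79.01 47.95 15.91] roterr(tool) [0.0002 0.0042 0.0014]
F plate [ 4.82  7.46 -1.94] F world [-6.3   6.56 -0.18] tau [0.986 1.78  0.837] w 22.9
```

Call:
play_rows(travel=[[0.001, 0.001, 0], [0.001, 0, 0.0005], [0.001, 0, 0], [0, 0, 0]], rotation=[[0, 0, 0], [0, 0, 0], [0, 0, 0], [0, 0, 0]], grip=[0, 0, 0, 0])

```text
clock: 14.38
position: [589.6, -5.6, 81.2]
ee_rot: [-0.625, 0.761, 0.111, 0.138]
contact_force: [-5.3, 11.3, 4.1]
gripper_width: 23.2
```

```bash
python3 -c "
from plan import *
rep()"
```

```text
t 14.38 TCP plate [78.3  47.95 15.98] roterr(tool) [-0.002   0.0071  0.0022]
F plate [10.89  7.41  0.43] F world [-5.28 11.35  4.13] tau [2.556 1.673 0.757] w 23.2
```

Call:
play_rows(travel=[[-0.001, 0.0005, 0], [-0.001, 0.0005, 0.0003], [-0.0005, 0.0005, 0.0003], [0, 0, 0], [0, 0, 0]], rotation=[[0, 0, 0], [0, 0, 0], [0, 0, 0], [0, 0, 0], [0, 0, 0]], grip=[0, 0, 0, 0, 0])

```text
clock: 14.8
position: [589.5, -5.5, 81.0]
ee_rot: [-0.625, 0.761, 0.109, 0.137]
contact_force: [-3.0, 6.1, 3.3]
gripper_width: 22.9
```

```bash
python3 -c "
from plan import *
rep()"
```

```text
t 14.8 TCP plate [78.34 48.02 15.8 ] roterr(tool) [-0.0053  0.0035  0.0025]
F plate [6.17 4.15 1.28] F world [-3.01  6.07  3.31] tau [1.019 1.247 0.508] w 22.9
```

Call:
play_rows(travel=[[-0.0005, 0.0005, 0.0003], [0, 0, 0], [0, 0, 0], [0, 0, 0], [0, 0, 0], [0, 0, 0], [0, 0, 0], [0, 0, 0]], rotation=[[-0.005, 0, 0], [0, 0, 0], [0, 0, 0], [0, 0, 0], [0, 0, 0], [0, 0, 0], [0, 0, 0], [0, 0, 0]], grip=[0, 0, 0.24, 0.28, 0.3, 0.33, 0.36, 0.36])

```text
clock: 15.47
position: [589.3, -6.7, 79.7]
ee_rot: [-0.625, 0.761, 0.11, 0.135]
contact_force: [0.2, 0.3, 0.5]
gripper_width: 30.3
```

```bash
python3 -c "
from plan import *
rep()"
```

```text
t 15.47 TCP plate [76.74 48.02 14.97] roterr(tool) [-0.0015  0.0011  0.0013]
F plate [ 0.5  -0.11  0.36] F world [0.18 0.32 0.51] tau [-0.652  0.174  0.029] w 30.3
```

Call:
play_rows(travel=[[0, -0.001, 0], [0, -0.001, 0], [0, -0.001, 0], [0, -0.001, 0], [0, -0.001, 0], [0, -0.001, 0], [0, 0, 0]], rotation=[[0, 0, 0], [0, 0, 0], [0, 0, 0], [0, 0, 0], [0, 0, 0], [0, 0, 0], [0, 0, 0]], grip=[0.36, 0.36, 0.36, 0.36, 0.36, 0.36, 0.36])

```text
clock: 16.05
position: [592.6, -7.0, 79.3]
ee_rot: [-0.625, 0.761, 0.112, 0.133]
contact_force: [-4.8, 0.6, 3.7]
gripper_width: 30.7
```

```bash
python3 -c "
from plan import *
rep()"
```

```text
t 16.05 TCP plate [76.91 44.74 14.42] roterr(tool) [0.005  0.0014 0.0006]
F plate [0.95 4.87 3.61] F world [-4.84  0.62  3.72] tau [-0.195  1.424  0.486] w 30.7
```

Call:
play_rows(travel=[[0, -0.001, -0.0005], [0, -0.001, 0], [0, 0, 0]], rotation=[[0, 0, 0], [0, 0, 0], [0, 0, 0]], grip=[0.36, 0.36, 0.36])

```text
clock: 16.3
position: [592.5, -6.9, 79.2]
ee_rot: [-0.625, 0.761, 0.114, 0.132]
contact_force: [-9.0, 2.0, 4.5]
gripper_width: 30.7
```

```bash
python3 -c "
from plan import *
rep()"
```

```text
t 16.3 TCP plate [76.9  44.82 14.34] roterr(tool) [ 0.0096  0.0018 -0.0002]
F plate [1.73 9.22 4.14] F world [-9.    2.02  4.48] tau [0.255 2.18  0.749] w 30.7
```

Call:
play_rows(travel=[[0, 0.004, 0], [0, 0.004, 0], [0, 0, -0.005], [0, 0, -0.01], [0, 0, -0.02], [0, 0, -0.02], [-0.015, 0, -0.01], [-0.015, 0, -0.005], [-0.014, 0, 0], [-0.006, 0, 0], [0, 0, 0], [0, 0, 0]], rotation=[[0, 0, 0], [0, 0, 0], [0, 0, 0], [0, 0, 0], [0, 0, 0], [0, 0, 0], [0, 0, 0], [0, 0, 0], [0, 0, 0], [0, -0.05, 0], [0, -0.05, 0], [0, 0, 0]], grip=[0.36, 0.36, 0.36, 0.36, 0.36, 0.36, 0.2, 0.1, 0, 0, 0, 0])

```text
clock: 17.3
position: [593.6, 15.2, 164.0]
ee_rot: [-0.618, 0.754, 0.141, 0.174]
contact_force: [-0.2, 0.2, 0.3]
gripper_width: 0.2
```

```bash
python3 - <<'E'
from plan import *
rep()
snap('h4',half=50)
p,R,s=now();P,o=plate()
print("to (127,48,26) in tool:",R.T@(o+P@[127,48,26]-p))
E
```

```text
t 17.3 TCP plate [126.53  48.04  86.49] roterr(tool) [-0.0019  0.1028  0.0003]
F plate [0.26 0.29 0.2 ] F world [-0.25  0.23  0.27] tau [-0.958  0.164 -0.004] w 0.2
to (127,48,26) in tool: [ 5.38621572 -0.20966834 59.86283906]
```

View pics/h4.png

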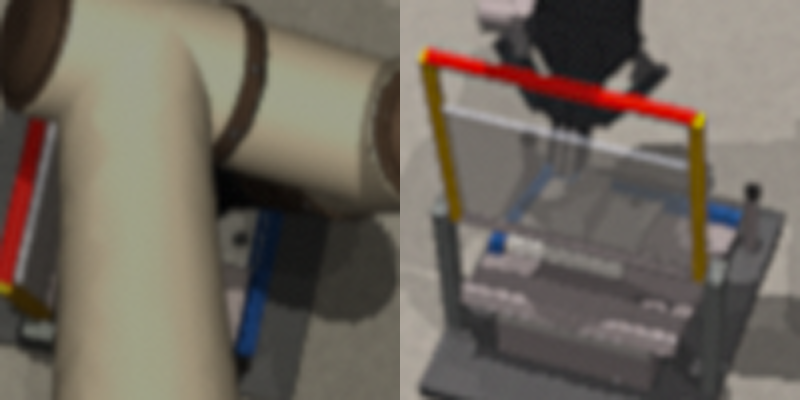

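Call:
play_rows(travel=[[0, 0, 0.01], [0, 0, 0.01], [0.001, 0, 0.01], [0.001, 0, 0.01], [0.001, 0, 0.008], [0.001, 0, 0.006], [0.001, 0, 0.004], [0, 0, 0], [0, 0, 0]], rotation=[[0, 0, 0], [0, 0, 0], [0, 0, 0], [0, 0, 0], [0, 0, 0], [0, 0, 0], [0, 0, 0], [0, 0, 0], [0, 0, 0]], grip=[0, 0, 0, 0, 0, 0, 0, 0, 0])

```text
clock: 18.15
position: [597.0, 36.6, 108.3]
ee_rot: [-0.618, 0.754, 0.142, 0.172]
contact_force: [0.4, 0.1, 0.0]
gripper_width: -0.0
```

```bash
python3 -c "
from plan import *
rep()"
```

```text
t 18.15 TCP plate [127.75  48.94  26.79] roterr(tool) [0.0009 0.1011 0.0012]
F plate [ 0.22 -0.37 -0.06] F world [0.41 0.15 0.02] tau [-0.886  0.167 -0.037] w -0.0
```

Call:
play_rows(travel=[[0.001, 0, 0], [0.001, 0, 0], [0.001, 0, 0], [0.001, 0, -0.0005], [0.001, 0, 0], [0.001, 0, 0], [0, 0, 0]], rotation=[[0, 0, 0], [0, 0, 0], [0, 0, 0], [0, 0, 0], [0, 0, 0], [0, 0, 0], [0, 0, 0]], grip=[0, 0, 0, 0, 0, 0, 0])

```text
clock: 18.73
position: [596.5, 33.2, 107.5]
ee_rot: [-0.618, 0.753, 0.143, 0.174]
contact_force: [0.1, 7.5, 1.6]
gripper_width: -0.1
```

```bash
python3 -c "
from plan import *
rep()"
```

```text
t 18.73 TCP plate [124.3   48.8   27.18] roterr(tool) [-1.000e-04  1.052e-01  1.600e-03]
F plate [ 7.52  1.39 -1.  ] F world [0.1  7.53 1.63] tau [ 1.205 -0.059  0.061] w -0.1
```

Call:
play_rows(travel=[[0.001, 0, 0], [0.001, 0, 0], [0, 0, 0]], rotation=[[0, 0, 0], [0, 0, 0], [0, 0, 0]], grip=[0, 0, 0])

```text
clock: 18.98
position: [596.5, 33.1, 107.5]
ee_rot: [-0.618, 0.753, 0.143, 0.175]
contact_force: [0.0, 11.8, 4.3]
gripper_width: -0.2
```

```bash
python3 -c "
from plan import *
rep()"
```

```text
t 18.98 TCP plate [124.2   48.76  27.24] roterr(tool) [-0.0004  0.1078  0.0023]
F plate [12.31  2.31  0.08] F world [ 0.   11.77  4.29] tau [ 2.631 -0.101  0.176] w -0.2
```

Call:
play_rows(travel=[[-0.003, 0, 0], [-0.003, 0, -0.002], [0, 0, -0.01], [0, 0, -0.015], [0, 0, -0.02], [0, 0, -0.02], [0, 0, -0.02], [0, 0, -0.01], [0, 0, 0]], rotation=[[0, 0, 0], [0, 0, 0], [0, 0, 0], [0, 0, 0], [0, 0, 0], [0, 0.05, 0], [0, 0.05, 0], [0, 0, 0], [0, 0, 0]], grip=[0, 0, 0, 0, 0, 0, 0, 0, 0])

```text
clock: 19.73
position: [589.6, -5.7, 199.3]
ee_rot: [-0.625, 0.761, 0.109, 0.137]
contact_force: [1.0, 0.3, -0.5]
gripper_width: -0.1
```

```bash
python3 - <<'E'
from plan import *
rep()
p,R,s=now();P,o=plate();print(s["joints"].round(3),p)
T=np.c_[P[:,1],P[:,0],-P[:,2]]
p1,R1=rows(p,R,o+P@[130,72,290],T,13,3)
rows(p1,R1,o+P@[243,72,265],T,6,3)
E
```

```text
t 19.73 TCP plate [118.56  47.88 126.96] roterr(tool) [-0.0044  0.0028  0.0033]
F plate [ 0.33 -0.93 -0.63] F world [ 1.02  0.33 -0.48] tau [-0.718  0.153 -0.073] w -0.1
[ 0.075  0.343 -0.044 -0.378 -1.11  -0.114] [589.60550109  -5.69849214 199.25721146]
travel [[-0.001, 0.002, -0.013], [-0.001, 0.002, -0.013], [-0.0, 0.002, -0.012], [-0.0, 0.002, -0.013], [-0.0, 0.002, -0.012], [0.0, 0.002, -0.013], [0.0, 0.002, -0.012], [0.001, 0.002, -0.013], [0.001, 0.002, -0.012], [0.001, 0.001, -0.013], [0.001, 0.002, -0.012], [0.002, 0.001, -0.013], [0.001, 0.001, -0.012]]
rotation [[-0.0, 0.0, 0.121], [-0.0, 0.0, 0.121], [-0.0, 0.0, 0.121], [-0.0, 0.0, 0.121], [-0.0, 0.0, 0.121], [-0.0, 0.0, 0.121], [-0.0, 0.0, 0.121], [-0.0, 0.0, 0.121], [-0.0, 0.0, 0.121], [-0.0, 0.0, 0.121], [-0.0, 0.0, 0.121], [-0.0, 0.0, 0.121], [-0.0, 0.0, 0.121]]
end [557.6 -45.1 356.3] rot err 0.005362110343250057
travel [[0.0, 0.019, 0.004], [0.0, 0.019, 0.004], [0.0, 0.019, 0.004], [0.0, 0.019, 0.004], [0.0, 0.018, 0.005], [0.0, 0.019, 0.004]]
rotation [[0.0, 0.001, 0.0], [0.0, 0.001, 0.0], [0.0, 0.001, 0.0], [0.0, 0.001, 0.0], [0.0, 0.001, 0.0], [0.0, 0.001, 0.0]]
end [580.   67.4 371.8] rot err 0.0034105387863126464
```

Call:
play_rows(travel=[[-0.001, 0.002, -0.013], [-0.001, 0.002, -0.013], [0, 0.002, -0.013], [0, 0.002, -0.014], [0, 0.002, -0.014], [0, 0.002, -0.014], [0, 0.002, -0.014], [0.001, 0.002, -0.014], [0.001, 0.002, -0.014], [0.001, 0.001, -0.014], [0.001, 0.002, -0.013], [0.002, 0.001, -0.013]], rotation=[[0, 0, 0.121], [0, 0, 0.121], [0, 0, 0.121], [0, 0, 0.121], [0, 0, 0.121], [0, 0, 0.121], [0, 0, 0.121], [0, 0, 0.121], [0, 0, 0.121], [0, 0, 0.121], [0, 0, 0.121], [0, 0, 0.121]], grip=[0.1, 0.2, 0.3, 0.4, 0.5, 0.5, 0.5, 0.5, 0.5, 0.5, 0.5, 0.5])

```text
clock: 20.73
position: [558.0, -45.6, 352.1]
ee_rot: [0.042, 0.984, 0.173, 0.026]
contact_force: [0.7, -0.3, -0.2]
gripper_width: 42.9
```

Call:
play_rows(travel=[[0, 0, 0], [0, 0.019, 0.004], [0, 0.019, 0.004], [0, 0.019, 0.004], [0, 0.019, 0.004], [0, 0.018, 0.005], [0, 0.019, 0.004], [0, 0, 0], [0, 0, 0]], rotation=[[0, 0, 0.12], [0, 0, 0], [0, 0, 0], [0, 0, 0], [0, 0, 0], [0, 0, 0], [0, 0, 0], [0, 0, 0], [0, 0, 0]], grip=[0.5, 0.5, 0.5, 0.5, 0.5, 0.5, 0.5, 0.5, 0.5])

```text
clock: 21.48
position: [580.7, 67.6, 366.9]
ee_rot: [0.097, 0.98, 0.174, 0.015]
contact_force: [-0.8, -0.4, -0.0]
gripper_width: 42.8
```

```bash
python3 - <<'E'
from plan import *
from h import *
rep();P,o=plate()
p,R,s=now();print("tilt err",(R[:,2]+P[:,2]).round(4),"ty",R.T@P[:,0])
snap('h5',half=60,C=o+P@[130,72,120])
# red bar from side cloud
for n in("side","top"):
    d=np.load(f"h5_{n}.npz");X=cloud(d);hsv=cv2.cvtColor(d["image"],cv2.COLOR_BGR2HSV)
    k=((hsv[...,0]<6)|(hsv[...,0]>174))&(hsv[...,1]>150)&(X[...,2]>280)&(X[...,0]>450)&(X[...,0]<700)&(abs(X[...,1]-90)<60)
    q=(X[k]-o)@P;print(n,len(q),np.median(q,0),np.percentile(q,5,0),np.percentile(q,95,0))
E
```

```text
t 21.48 TCP plate [241.81  71.02 260.52] roterr(tool) [ 0.004  -0.0017 -1.5704]
F plate [-0.55  0.69  0.19] F world [-0.79 -0.43 -0.01] tau [-0.66   0.182 -0.023] w 42.8
tilt err [-0.0033  0.0021  0.0005] ty [-3.64176039e-04  9.99998844e-01  1.47593693e-03]
side 210 [246.28119999  64.40543555 216.51100564] [240.86866022  -7.76665223 212.59186086] [250.79331302 150.55373469 219.7518143 ]
top 20 [242.96858383 -11.83401229 217.92271703] [239.19968716 -17.02341514 214.64469619] [247.5732213   -7.00730861 221.63255975]
```

View pics/h5.png

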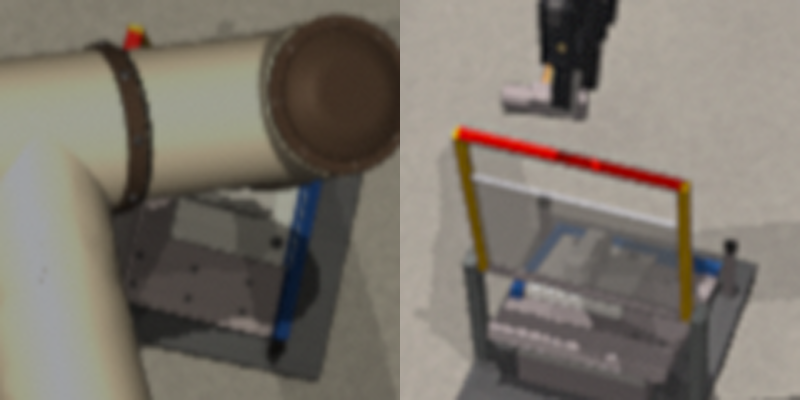

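Call:
play_rows(travel=[[0, 0, 0.012], [0, 0, 0.012], [0, 0, 0.012], [0, 0, 0.012], [0, 0, 0.01], [0, 0, 0.008], [0, 0, 0], [0, 0, 0], [0, 0, 0]], rotation=[[0, 0, 0], [0, 0, 0], [0, 0, 0], [0, 0, 0], [0, 0, 0], [0, 0, 0], [0, 0, 0], [0, 0, 0], [0, 0, 0]], grip=[0.5, 0.5, 0.5, 0.5, 0.5, 0.5, 0.5, 0.5, 0.5])

```text
clock: 22.33
position: [585.7, 89.1, 307.1]
ee_rot: [0.097, 0.98, 0.174, 0.017]
contact_force: [-0.1, -0.7, 1.3]
gripper_width: 42.5
```

Call:
play_rows(travel=[[0, 0, 0], [0, 0, 0], [0, 0, 0], [0, 0, 0], [0, 0, 0], [0, 0, 0], [0, 0, 0], [0, 0, 0]], rotation=[[0, 0, 0], [0, 0, 0], [0, 0, 0], [0, 0, 0], [0, 0, 0], [0, 0, 0], [0, 0, 0], [0, 0, 0]], grip=[0.4, 0.3, 0.25, 0.2, 0.15, 0.1, 0, 0])

```text
clock: 23.0
position: [585.4, 89.4, 306.7]
ee_rot: [0.097, 0.98, 0.174, 0.017]
contact_force: [-0.8, 0.7, 1.6]
gripper_width: 10.2
```

```bash
python3 - <<'E'
from plan import *
rep()
E
```

```text
t 23.0 TCP plate [242.16  70.71 196.31] roterr(tool) [ 1.6000e-03  9.0000e-04 -1.5707e+00]
F plate [1.05 0.91 1.37] F world [-0.79  0.69  1.65] tau [-0.59   0.361  0.046] w 10.2
```

```bash
cat > arc.py <<'E'
import sys,json
from plan import *
a,b,n=float(sys.argv[1]),float(sys.argv[2]),int(sys.argv[3])
rep();p,R,s=now();P,o=plate();q=(p-o)@P
c=q+[0,0,18.7];print("theta est",np.arctan2(c[2]-52,160-c[0]),"r",np.hypot(c[2]-52,160-c[0]), "arm lag?")
th=np.linspace(a,b,n+1);B=np.c_[160-180*np.cos(th),0*th,52+180*np.sin(th)]
D=np.diff(B,axis=0); print(json.dumps([[0,round(d[0]/1000,4),round(-d[2]/1000,4)] for d in D]))
E
python3 arc.py 2.04 1.5 12
```

```text
t 23.0 TCP plate [242.16  70.71 196.31] roterr(tool) [ 1.6000e-03  9.0000e-04 -1.5707e+00]
F plate [1.05 0.91 1.37] F world [-0.79  0.69  1.65] tau [-0.59   0.361  0.046] w 10.2
theta est 2.0376708553680905 r 182.5480342666517 arm lag?
[[0, -0.0073, -0.0035], [0, -0.0075, -0.0032], [0, -0.0076, -0.0028], [0, -0.0077, -0.0025], [0, -0.0078, -0.0021], [0, -0.0079, -0.0018], [0, -0.008, -0.0014], [0, -0.008, -0.0011], [0, -0.0081, -0.0007], [0, -0.0081, -0.0003], [0, -0.0081, 0.0], [0, -0.0081, 0.0004]]
```

Call:
play_rows(travel=[[0, -0.0073, -0.0035], [0, -0.0075, -0.0032], [0, -0.0076, -0.0028], [0, -0.0077, -0.0025], [0, -0.0078, -0.0021], [0, -0.0079, -0.0018], [0, -0.008, -0.0014], [0, -0.008, -0.0011], [0, -0.0081, -0.0007], [0, -0.0081, -0.0003], [0, -0.0081, 0], [0, -0.0081, 0.0004]], rotation=[[0, 0, 0], [0, 0, 0], [0, 0, 0], [0, 0, 0], [0, 0, 0], [0, 0, 0], [0, 0, 0], [0, 0, 0], [0, 0, 0], [0, 0, 0], [0, 0, 0], [0, 0, 0]], grip=[0, 0, 0, 0, 0, 0, 0, 0, 0, 0, 0, 0])

```text
clock: 24.0
position: [566.3, -5.3, 292.6]
ee_rot: [0.097, 0.98, 0.173, 0.017]
contact_force: [-4.5, -4.4, 9.8]
gripper_width: 9.6
```

```bash
python3 arc.py 1.5 0.9 12
```

```text
t 24.0 TCP plate [146.55  70.83 216.09] roterr(tool) [ 7.000e-04  6.000e-04 -1.571e+00]
F plate [-1.56  3.54 10.98] F world [-4.49 -4.43  9.79] tau [-0.258  1.213  0.419] w 9.6
theta est 1.4973513884373657 r 183.28061165965462 arm lag?
[[0, -0.009, 0.0009], [0, -0.0089, 0.0013], [0, -0.0088, 0.0018], [0, -0.0087, 0.0022], [0, -0.0086, 0.0026], [0, -0.0085, 0.0031], [0, -0.0083, 0.0035], [0, -0.0081, 0.0039], [0, -0.0079, 0.0043], [0, -0.0077, 0.0047], [0, -0.0074, 0.005], [0, -0.0072, 0.0054]]
```

Call:
play_rows(travel=[[0, -0.009, -0.0001], [0, -0.0089, 0.0013], [0, -0.0088, 0.0018], [0, -0.0087, 0.0022], [0, -0.0086, 0.0026], [0, -0.0085, 0.0031], [0, -0.0083, 0.0035], [0, -0.0081, 0.0039], [0, -0.0079, 0.0043], [0, -0.0077, 0.0047], [0, -0.0074, 0.005], [0, -0.0072, 0.0054]], rotation=[[0, 0, 0], [0, 0, 0], [0, 0, 0], [0, 0, 0], [0, 0, 0], [0, 0, 0], [0, 0, 0], [0, 0, 0], [0, 0, 0], [0, 0, 0], [0, 0, 0], [0, 0, 0]], grip=[0, 0, 0, 0, 0, 0, 0, 0, 0, 0, 0, 0])

```text
clock: 25.0
position: [550.6, -82.8, 221.4]
ee_rot: [0.097, 0.98, 0.174, 0.016]
contact_force: [-1.4, 1.7, -1.5]
gripper_width: 9.7
```

```bash
python3 arc.py 0.9 0.42 12
```

```text
t 25.0 TCP plate [ 47.94  70.98 176.25] roterr(tool) [ 2.300e-03 -2.000e-04 -1.571e+00]
F plate [ 0.81  1.67 -1.87] F world [-1.36  1.7  -1.48] tau [0.184 0.4   0.147] w 9.7
theta est 0.9059199071527317 r 181.63455167016522 arm lag?
[[0, -0.0055, 0.0046], [0, -0.0054, 0.0048], [0, -0.0052, 0.005], [0, -0.005, 0.0052], [0, -0.0047, 0.0054], [0, -0.0045, 0.0056], [0, -0.0043, 0.0058], [0, -0.0041, 0.0059], [0, -0.0038, 0.0061], [0, -0.0036, 0.0062], [0, -0.0033, 0.0064], [0, -0.0031, 0.0065]]
```

Call:
play_rows(travel=[[0, -0.0055, 0.0046], [0, -0.0054, 0.0048], [0, -0.0052, 0.005], [0, -0.005, 0.0052], [0, -0.0047, 0.0054], [0, -0.0045, 0.0056], [0, -0.0043, 0.0058], [0, -0.0041, 0.0059], [0, -0.0038, 0.0061], [0, -0.0036, 0.0062], [0, -0.0033, 0.0064], [0, -0.0031, 0.0065]], rotation=[[0, 0, 0], [0, 0, 0], [0, 0, 0], [0, 0, 0], [0, 0, 0], [0, 0, 0], [0, 0, 0], [0, 0, 0], [0, 0, 0], [0, 0, 0], [0, 0, 0], [0, 0, 0]], grip=[0, 0, 0, 0, 0, 0, 0, 0, 0, 0, 0, 0])

```text
clock: 26.0
position: [545.6, -107.8, 140.1]
ee_rot: [0.097, 0.98, 0.174, 0.017]
contact_force: [-2.3, 0.9, 1.3]
gripper_width: 9.6
```

```bash
python3 arc.py 0.42 0.1 12
```

```text
t 26.0 TCP plate [ -3.86  70.95 108.59] roterr(tool) [ 2.3000e-03  6.0000e-04 -1.5713e+00]
F plate [0.86 2.42 1.07] F world [-2.29  0.91  1.3 ] tau [0.093 0.735 0.182] w 9.6
theta est 0.43068802601787054 r 180.33108629721528 arm lag?
[[0, -0.0019, 0.0044], [0, -0.0018, 0.0045], [0, -0.0017, 0.0045], [0, -0.0015, 0.0045], [0, -0.0014, 0.0046], [0, -0.0013, 0.0046], [0, -0.0012, 0.0047], [0, -0.001, 0.0047], [0, -0.0009, 0.0047], [0, -0.0008, 0.0047], [0, -0.0007, 0.0048], [0, -0.0005, 0.0048]]
```

Call:
play_rows(travel=[[0, -0.0019, 0.0044], [0, -0.0018, 0.0045], [0, -0.0017, 0.0045], [0, -0.0015, 0.0045], [0, -0.0014, 0.0046], [0, -0.0013, 0.0046], [0, -0.0012, 0.0047], [0, -0.001, 0.0047], [0, -0.0009, 0.0047], [0, -0.0008, 0.0047], [0, -0.0007, 0.0048], [0, -0.0005, 0.0048]], rotation=[[0, 0, 0], [0, 0, 0], [0, 0, 0], [0, 0, 0], [0, 0, 0], [0, 0, 0], [0, 0, 0], [0, 0, 0], [0, 0, 0], [0, 0, 0], [0, 0, 0], [0, 0, 0]], grip=[0, 0, 0, 0, 0, 0, 0, 0, 0, 0, 0, 0])

```text
clock: 27.0
position: [546.9, -102.0, 83.7]
ee_rot: [0.097, 0.98, 0.174, 0.017]
contact_force: [-2.0, 4.8, 3.5]
gripper_width: 9.7
```

```bash
python3 arc.py 0.1 0.03 6
```

```text
t 27.0 TCP plate [-17.57  70.83  53.49] roterr(tool) [ 2.6000e-03  1.3000e-03 -1.5706e+00]
F plate [5.24 2.87 1.77] F world [-1.97  4.8   3.45] tau [1.633 0.609 0.357] w 9.7
theta est 0.11320154429345207 r 178.71293413569768 arm lag?
[[0, -0.0002, 0.0021], [0, -0.0002, 0.0021], [0, -0.0001, 0.0021], [0, -0.0001, 0.0021], [0, -0.0001, 0.0021], [0, -0.0001, 0.0021]]
```

Call:
play_rows(travel=[[0, 0.0008, 0.002], [0, 0, 0.002], [0, 0, 0.002], [0, 0, 0.002], [0, 0, 0.002], [0, 0, 0.001], [0, 0, 0.001], [0, 0, 0]], rotation=[[0, 0, 0], [0, 0, 0], [0, 0, 0], [0, 0, 0], [0, 0, 0], [0, 0, 0], [0, 0, 0], [0, 0, 0]], grip=[0, 0, 0, 0, 0, 0, 0, 0])

```text
clock: 27.67
position: [547.6, -98.5, 72.6]
ee_rot: [0.097, 0.98, 0.173, 0.017]
contact_force: [-2.8, -0.7, 0.1]
gripper_width: 9.9
```

```bash
python3 arc.py 0.04 0 6
```

```text
t 27.67 TCP plate [-17.97  70.83  41.91] roterr(tool) [ 1.100e-03  0.000e+00 -1.571e+00]
F plate [-1.16  2.63  0.48] F world [-2.82 -0.71  0.06] tau [-0.757  0.796  0.249] w 9.9
theta est 0.048334660674633725 r 178.17862313330818 arm lag?
[[0, -0.0, 0.0012], [0, -0.0, 0.0012], [0, -0.0, 0.0012], [0, -0.0, 0.0012], [0, -0.0, 0.0012], [0, -0.0, 0.0012]]
```

Call:
play_rows(travel=[[0, 0, 0.001], [0, 0, 0.001], [0, 0, 0.001], [0, 0, 0.001], [0, 0, 0.001], [0, 0, 0]], rotation=[[0, 0, 0], [0, 0, 0], [0, 0, 0], [0, 0, 0], [0, 0, 0], [0, 0, 0]], grip=[0, 0, 0, 0, 0, 0])

```text
clock: 28.17
position: [547.8, -98.0, 71.3]
ee_rot: [0.096, 0.98, 0.173, 0.017]
contact_force: [-10.4, -4.9, 16.8]
gripper_width: 9.6
```

```bash
python3 -c "
from plan import *
rep()"
```

```text
t 28.17 TCP plate [-17.96  70.78  40.43] roterr(tool) [ 1.000e-04 -5.000e-04 -1.568e+00]
F plate [-0.73  9.26 18.16] F world [-10.44  -4.95  16.81] tau [-0.281  2.36   0.768] w 9.6
```

Call:
play_rows(travel=[[0, 0, -0.001], [0, 0, 0], [0, 0, 0], [0, 0, 0], [0, 0, 0], [0, 0, 0], [0, 0, 0]], rotation=[[0, 0, 0], [0, 0, 0], [0, 0, 0], [0, 0, 0], [0, 0, 0], [0, 0, 0], [0, 0, 0]], grip=[0, 0, 0.1, 0.15, 0.2, 0.28, 0.35])

```text
clock: 28.75
position: [548.9, -96.5, 69.2]
ee_rot: [0.097, 0.98, 0.173, 0.018]
contact_force: [0.6, 0.3, 0.7]
gripper_width: 29.9
```

```bash
python3 - <<'E'
from plan import *
rep();P,o=plate();snap('h6',half=60,C=o+P@[60,72,40])
E
```

```text
t 28.75 TCP plate [-17.14  69.97  37.91] roterr(tool) [ 5.0000e-04  1.8000e-03 -1.5703e+00]
F plate [ 0.6  -0.51  0.5 ] F world [0.58 0.28 0.68] tau [-0.704  0.154 -0.03 ] w 29.9
```

View pics/h6.png

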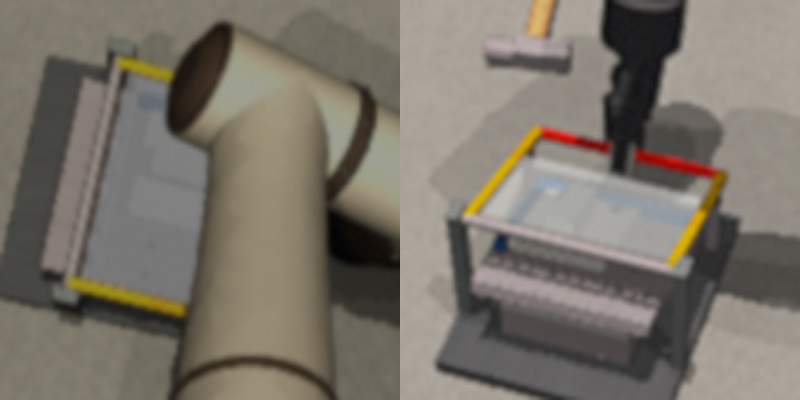

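Call:
play_rows(travel=[[0, 0, -0.005], [0, 0, -0.015], [0, 0, -0.025], [0, 0, -0.035], [0, 0, -0.035], [0, 0, -0.035], [0, -0.035, -0.01], [0, -0.04, -0.01], [0, -0.04, -0.01], [0, -0.04, -0.01], [0, -0.04, -0.01], [0, -0.04, -0.01]], rotation=[[0, 0, 0], [0, 0, 0], [0, 0, 0], [0, 0, 0], [0, 0, 0], [0, 0, 0], [0, 0, 0], [0, 0, 0], [0, 0, 0], [0, 0, 0], [0, 0, 0], [0, 0, 0]], grip=[0.35, 0.35, 0.35, 0.35, 0.35, 0.35, 0.35, 0.35, 0.35, 0.35, 0.35, 0.35])

```text
clock: 29.85
position: [490.0, -385.7, 185.9]
ee_rot: [0.097, 0.98, 0.173, 0.017]
contact_force: [1.0, 0.7, 0.3]
gripper_width: 29.8
```

```bash
python3 - <<'E'
from plan import *
from h import *
rep();P,o=plate();snap('h7',half=32,C=o+P@[60,72,40])
for n in("side","top"):
    d=np.load(f"h7_{n}.npz");X=cloud(d);hsv=cv2.cvtColor(d["image"],cv2.COLOR_BGR2HSV);q=(X-o)@P
    k=((hsv[...,0]<6)|(hsv[...,0]>174))&(hsv[...,1]>150)&(abs(q[...,0]+20)<40)&(abs(q[...,1]-70)<85)&(q[...,2]>30)
    b=q[k];print("bar",n,len(b),np.median(b,0).round(1))
    k=(hsv[...,0]>20)&(hsv[...,0]<35)&(hsv[...,1]>150)&(abs(q[...,0]-70)<100)&(abs(q[...,1]-70)<130)&(abs(q[...,2]-55)<40)
    b=q[k];print("rails",n,len(b),"z=a+bx",np.polyfit(b[:,0],b[:,2],1)[::-1].round(3))
E
```

```text
t 29.85 TCP plate [-254.58   70.9   248.53] roterr(tool) [ 1.0000e-03  7.0000e-04 -1.5706e+00]
F plate [ 0.9  -0.82  0.03] F world [0.96 0.66 0.34] tau [-0.641  0.023 -0.054] w 29.8
bar side 145 [-13.8  72.6  54.8]
rails side 183 z=a+bx [5.6301e+01 2.0000e-03]
bar top 257 [-15.7  70.5  55.7]
rails top 435 z=a+bx [5.6288e+01 1.1000e-02]
```

View pics/h7.png

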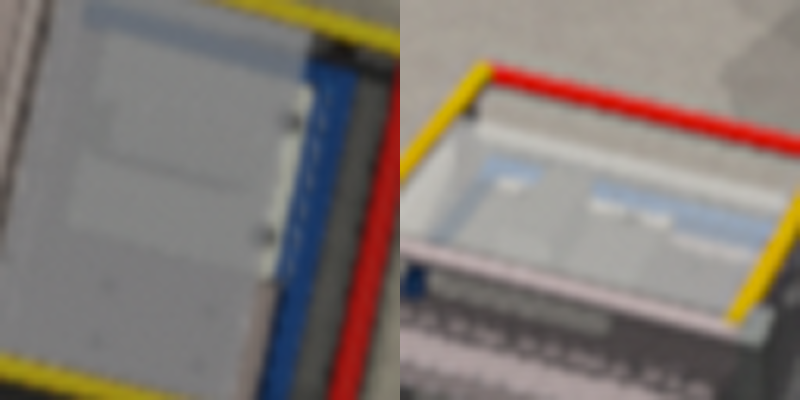

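```bash
python3 - <<'E'
from plan import *
from h import *
P,o=plate();d=np.load("h7_top.npz");g=d["image"].astype(np.float32)
def samp(pts):
    uv=proj(d,o+np.array(pts)@P.T).astype(np.float32);return cv2.remap(g,uv[:,0:1],uv[:,1:2],cv2.INTER_LINEAR)[:,0].astype(int)
for y in range(80,102,2): print("y",y,samp([[8,y,12]])[0],end=" ")
print()
for y in(20,45,70): print("along x at y",y,[(x,samp([[x,y,12]])[0].tolist()) for x in range(-6,13,2)])
for x in(30,60,90): print("along y at x",x,[(y,samp([[x,y,12]])[0].tolist()) for y in range(-8,9,2)])
for x in(5,25,50,80,105): print("near edge x",x,[(y,int(samp([[x,y,12]])[0].sum())) for y in range(80,102,2)])
E
```

```text
y 80 [112  84  65] y 82 [113  84  66] y 84 [112  84  66] y 86 [110  82  65] y 88 [104  78  62] y 90 [94 72 61] y 92 [83 69 63] y 94 [77 69 67] y 96 [78 72 73] y 98 [80 74 76] y 100 [80 75 77] 
along x at y 20 [(-6, [93, 54, 30]), (-4, [96, 53, 25]), (-2, [97, 54, 27]), (0, [97, 58, 32]), (2, [98, 65, 43]), (4, [100, 66, 44]), (6, [101, 66, 42]), (8, [102, 72, 55]), (10, [106, 88, 76]), (12, [109, 106, 103])]
along x at y 45 [(-6, [92, 54, 29]), (-4, [97, 54, 26]), (-2, [100, 56, 29]), (0, [101, 61, 37]), (2, [104, 71, 49]), (4, [106, 74, 54]), (6, [107, 71, 49]), (8, [114, 86, 67]), (10, [123, 107, 94]), (12, [136, 136, 131])]
along x at y 70 [(-6, [94, 55, 31]), (-4, [98, 55, 27]), (-2, [102, 57, 28]), (0, [105, 63, 38]), (2, [108, 71, 48]), (4, [110, 78, 57]), (6, [107, 74, 52]), (8, [108, 80, 62]), (10, [112, 95, 83]), (12, [119, 117, 110])]
along y at x 30 [(-8, [117, 109, 104]), (-6, [118, 109, 103]), (-4, [118, 110, 103]), (-2, [119, 111, 105]), (0, [121, 114, 108]), (2, [125, 121, 117]), (4, [127, 126, 124]), (6, [129, 129, 129]), (8, [130, 131, 130])]
along y at x 60 [(-8, [1
[... 403 characters left out ...]
32, 131])]
near edge x 5 [(80, 236), (82, 237), (84, 234), (86, 225), (88, 213), (90, 201), (92, 193), (94, 178), (96, 166), (98, 157), (100, 158)]
near edge x 25 [(80, 381), (82, 390), (84, 393), (86, 394), (88, 393), (90, 385), (92, 375), (94, 369), (96, 369), (98, 369), (100, 369)]
near edge x 50 [(80, 394), (82, 394), (84, 394), (86, 392), (88, 392), (90, 387), (92, 379), (94, 372), (96, 370), (98, 368), (100, 368)]
near edge x 80 [(80, 394), (82, 393), (84, 392), (86, 391), (88, 388), (90, 382), (92, 372), (94, 367), (96, 365), (98, 367), (100, 368)]
near edge x 105 [(80, 393), (82, 393), (84, 393), (86, 392), (88, 392), (90, 384), (92, 378), (94, 369), (96, 368), (98, 368), (100, 367)]
```

```bash
python3 -c "
from bench import workorder
print(workorder.job_done())"
```

```text
the job is handed in; nothing more can be done
None
```

The bracket is on the sloping plate, toe downhill, seated against the ledge and the side rail, and the guard is down on its stops. I handed the job in at about 30 s, and the vee block, hammer, file and tin were never touched.

**Bracket:** I set it down lightly, pushed it to the rail and the ledge, and let go with the guard still up. I then nudged it home, sideways with about 9 N and at the heel with about 12 N. It did not move under either push.

**Guard:** I gripped the red bar, followed its arc down until it met the stops at about 18 N, released it and backed away.

**Last checks:**
- **Guard angle:** the depth images put the guard's rails parallel to the plate within about 0.01 rad.
- **Gaps:** the top view shows the toe along the ledge. The bracket's near edge is parallel to the rail, about 90 mm from its inner edge. The camera resolves only about 1 mm, so smaller gaps rest on the force checks alone.

**What disagreed:**
- The rail contact came about 3 mm from where the camera estimate put it.
- The bar stopped about 4 mm higher than I predicted. I put this down to calibration and slip in the grip.
- My first sideways slide on the plate stuck from friction at about 13 N, so I lifted the bracket slightly and repeated it.

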